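# Lock the bayonet cap onto the hose valve

### The job

Close the red hose valve with the bayonet cap that has the blue wing: feel or look for the collar's two slots, push the cap in against its spring, and twist it clockwise until the lugs spring up into their locking pockets, then let go and leave it locked. Be gentle: do not ram or lean hard on the valve (keep well under 70 N), and leave the other things on the bench where they are.

Things in the scene. Friction and masses are not known exactly. Their poses are not given: they have to be found in the camera images.
- cap: The bayonet cap, 170 to 330 g, standing on its nose. Origin: centre of the nose's underside; z up. Aluminium nose 50 mm across (foot bevelled to 43 mm over the lowest 5 mm) up to 26 mm, then a flange 72 mm across at 26 to 31 mm. Alike after a half turn about z.
- cap_wing (a point): Middle of the cap's blue wing, the part to grip, 46 mm above the cap's origin; axes as the cap's. The wing is 58 mm long along x, 14 mm thick along y, and reaches from 31 to 61 mm above the cap's origin.
- cap_lugs (a point): Point on the cap's axis, 11 mm above its origin, level with the two steel lugs, one at each end of the cap's x axis (so in line with the wing): 11.6 mm wide, 8 to 14 mm above the origin, reaching 33 mm out from the axis.
- valve: Red hose valve, fixed to the table, 118 mm tall, its mouth facing up. Origin: centre of its foot (104 mm across) at table height; z up the mouth's axis. A handwheel (60 mm across, not turned here) stands out along its +x, 55 mm up, to 119 mm from the axis.
- collar_top (a point): On the valve's axis, level with the top of its brass collar, 118 mm up; axes as the VALVE's. Collar 82 mm across, bore 53 mm. Its two entry slots, opposite each other, 13.6 mm wide, white dash outside each, lie 6 to 36 degrees anticlockwise (from above) of the valve's x axis, differently each time: this pose does not tell, see or feel for them. The collar holds firm.
- lip_under (a point): On the valve's axis, level with the underside of the collar's lip (8 mm thick), 110 mm above the valve's origin. With the slots missed, the lugs rest on the lip, cap origin 110 mm above the valve's. In line, the cap goes down until its flange meets the collar (92 mm). Below 96 mm the lugs clear the lip and it turns clockwise from above; the other way is blocked.
- lock_level (a point): Where the cap's origin is when locked: on the valve's axis, 99 mm above its origin. Turn 42 degrees clockwise from slot middle to pocket middle (stop some 2 degrees later), then let up: a spring lifts both lugs 3 mm into pockets under the lip; flange then 7 mm over the collar. Let go in the slot, it rests at 107 to 109 mm: not locked.
- seal_rest (a point): Top centre, at rest, of the black rubber seal disc (44 mm across) in the valve's mouth, 109 mm above the valve's origin. The cap's nose pushes it down on a spring: 1.6 N at first, then 0.8 N more per mm, so about 10 N with the cap locked and 15 N with the flange on the collar.
- gasket: Bystander: black rubber ring, 62 mm across, 6 mm thick, lying flat between the working places. Origin: centre of its underside. Leave it alone.
- spanner: Bystander: steel open-ended wrench lying at the right near the robot. Origin: on the tool. Leave it alone.
- plain_cap: Bystander: red plain plastic cap, 76 mm across, 40 mm tall, without lugs or wing. Origin: centre of its underside. Leave it alone.
- nozzle: Bystander: black hose nozzle standing upright, 66 mm across, 140 mm tall. Origin: centre of its underside. Leave it alone.
- grease_jar: Bystander: jar with a yellow lid, 64 mm across, 70 mm tall. Origin: centre of its underside. Leave it alone.
- extinguisher: Bystander: red fire extinguisher standing at the right, 110 mm across, 350 mm tall. Origin: centre of its underside. Leave it alone.
Things that resemble listed ones, but are neither listed nor needed, are in the scene too. There is more than one size of the cap; the one meant has the size given above.

How it is judged:
By the outcome, as a careful person would: the job done as asked, in the order asked, and still so for the second after the job is handed in, with the robot touching nothing.
It also fails if it takes over 64 s, if anything falls off the work surface, if the arm or the gripper's body presses on something with over 40 N, if the wrist force passes 120 N, or if a joint passes its speed limit or range.

### The arm

A 6-joint arm with a two-finger parallel gripper is mounted at the origin on the work surface. World frame = base frame: x ahead of the robot, y to its left, z up, the work surface at z = 0. Lengths are in m, angles in rad, forces in N, time in s.
With the tool pointing down it reaches from about 0.35 to 0.8 m from the base axis. Payload 7.3 kg.
Tool frame: the origin (TCP) lies between the finger pads; the fingertips stand 25 mm ahead of it and the grasp point (between the pads) lies 6 mm ahead of it (r.tip_extent is the distance from the TCP to the fingertips, in m); z points along the fingers, y is the line along which they close (so a half turn about z gives the same grasp; the last joint's range is limited). The gripper opens to 85 mm and grips with 20 to 120 N. Pads are 22 mm wide; open, the fingers measure 114 mm over their backs; the gripper's body (76 mm by 85 mm) begins 54 mm behind the grasp point. The pads swing forward as they close: fully open they stand 13 mm farther back than shut.
Start: joints at [-1.283, 0.342, 1.524, -0, 1.275, -0.146], TCP at [0.221, -0.476, 0.256] pointing down, gripper open.
Joint ranges: [-2.53, 2.53], [-0.77, 2.02], [0.04, 2.7], [-1, 4.14], [0.28, 2.66], [-3.11, 3.11]. Speed limits (rad/s): [2.57, 2.57, 3.14, 3.14, 3.14, 3.14].

### API

Orientations are given as a unit quaternion [x, y, z, w].
In Python, from workcell import r, command_gripper, optics gives the robot as it stands. The module is installed in compiled form; this text tells all that it offers. Calls block until the motion is done:
- r.reach(position, orientation): joint-space move of the TCP to a pose.
- r.move_straight(position, orientation=None, speed=0.15, max_force=None): straight line of the TCP; orientation=None keeps the orientation; speed is the mean speed in m/s. With max_force (N) it stops when the force on the tool has changed by that much, and returns True; else False.
- r.movej(angles): joint-space move.
- command_gripper(opening, force=None): finger opening in m; force is the grip in N (None keeps the last); returns when the fingers have stopped.
- r.hold(seconds).
- r.solve_ik(position, orientation): joint angles nearest the present ones, or None.
- r.read_state(): the state.
- optics.get_image(name): name is "scene" or "side" or "wrist"; returns (picture, depth): 384x512x3 uint8, red, green, blue; 384x512 float32, m along the optical axis (not along the pixel's ray), 0 where there is no reading.
- optics.camera_model(name): a dict with "K" (3x3 intrinsics, pixels), "R" (3x3) and "t" (3): a world point X has camera coordinates R X + t; the wrist camera has in their place "tool_from_camera" (4x4, takes a point from camera to tool coordinates, whose origin is the TCP and whose axes are the flange's). Camera axes: x right, y down, z forward; pixel columns grow to the right and rows downward; lengths in m; the calibration is good to about 2 mm. A picture is of the moment at which its call begins: read the wrist's pose just before it. camera_model takes no time and is no camera call.
A pose or a line that the arm cannot do raises r.PlanningError and nothing moves.
- r.finish_job(): hands the job in; it is judged then, once.
The state is a dict: "time_s": time; "joint_positions": joint angles; "dq": joint speeds; "tau": joint torques, N m; "eef_pos": TCP position; "eef_rot": TCP orientation; "contact_force": force on the tool from outside, world axes, zero at the start; "torque": the same for the moment, N m; "grip_width": finger opening in m; "grip_force": force on a finger pad.
Only numpy, scipy, OpenCV 4.12 (cv2) and the standard library are available. Lean on these libraries where they do the work, as an engineer would, in place of code of your own. Each camera call takes 0.05 s, during which the arm holds its last target. There are 200 camera calls.

## Working session

There is one attempt and no reset: what is moved stays moved. The work goes in short steps, each a Python script; the robot and the scene stay as the last script left them, time stands still between calls to the robot, and variables do not carry over. Pictures are saved under pics/ and viewed, at most 10 in all, crops included, and the job is handed in when it is done.

```bash
mkdir -p pics; cat > h.py <<'E'
import numpy as np, cv2
from workcell import r, command_gripper, optics
from scipy.spatial.transform import Rotation as Ro
def save(n,im): cv2.imwrite('pics/'+n,im[...,::-1])
def cam(name,st=None):
    m=optics.camera_model(name); K=np.array(m['K'])
    if name!='wrist':
        R=np.array(m['R']);t=np.array(m['t']); return K,R,t
    st=st or r.read_state()
    T=np.array(m['tool_from_camera']); Rt=Ro.from_quat(st['eef_rot']).as_matrix()
    Rwc=Rt@T[:3,:3]; p=Rt@T[:3,3]+np.array(st['eef_pos']); return K,Rwc.T,-Rwc.T@p
def ray(c,uv):
    K,R,t=c; d=R.T@np.linalg.inv(K)@np.array([uv[0],uv[1],1.]); return -R.T@t,d
def onz(c,uv,z):
    o,d=ray(c,uv); return o+d*(z-o[2])/d[2]
def proj(c,X):
    K,R,t=c; q=K@(R@np.array(X)+t); return q[:2]/q[2]
def tri(c1,u1,c2,u2):
    o1,d1=ray(c1,u1);o2,d2=ray(c2,u2)
    s=np.linalg.lstsq(np.c_[d1,-d2],o2-o1,rcond=None)[0]
    a=o1+s[0]*d1;b=o2+s[1]*d2; return (a+b)/2,np.linalg.norm(a-b)
def pts(c,depth):
    K,R,t=c; v,u=np.mgrid[:384,:512]; z=depth
    P=np.stack([(u-K[0,2])/K[0,0]*z,(v-K[1,2])/K[1,1]*z,z],-1); return (P-t)@R
def down(yaw): # tool z down, tool y axis direction at angle yaw in world
    y=np.array([np.cos(yaw),np.sin(yaw),0]);z=np.array([0,0,-1.]);x=np.cross(y,z)
    return Ro.from_matrix(np.c_[x,y,z]).as_quat()
E
python3 - <<'E'
from h import *
for n in ('scene','side'):
    im,d=optics.get_image(n); np.savez('pics/'+n+'0.npz',im=im,d=d)
    save(n+'0.png',im); c=cam(n); print(n,c[0][0,0],-c[1].T@c[2])
print(r.read_state()['contact_force'],r.tip_extent)
E
```

```text
scene 454.31294500426014 [ 1.53327463 -0.0746013   1.1308467 ]
side 412.23019239686226 [-0.00127681  0.60431237  0.93279104]
[ 0.4595012  -0.24565532  0.21024186] 0.025
```

View pics/scene0.png

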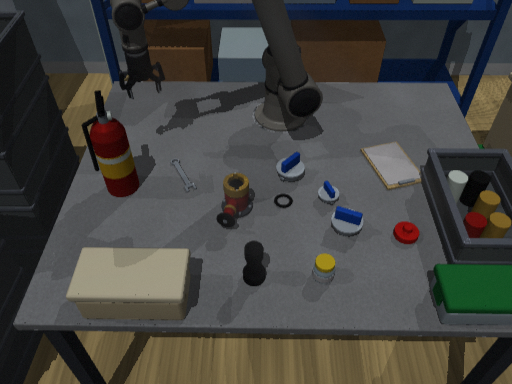

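View pics/side0.png

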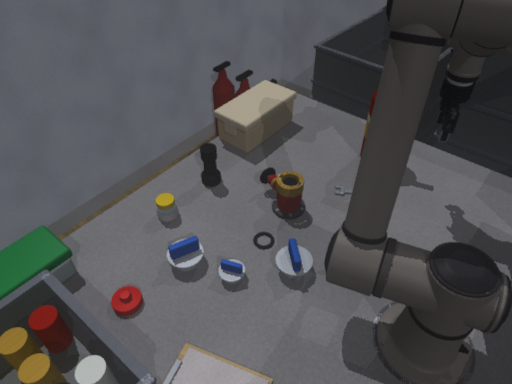

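The scene view shows the valve at (236,192) with its handwheel at (228,218). Three blue-winged caps could be taken for the one I want: A at (291,167), B at (328,192) and C at (348,219). In the side view they are at A (294,258), B (232,268) and C (185,250). The plain cap is at (406,232), and the gasket at (284,200). Next I'll measure the three caps.

```bash
python3 - <<'E'
from h import *
C={'A':((291,163),(294,256)),'B':((328,190),(232,267)),'C':((348,216),(184,248))}
D={n:np.load('pics/'+n+'0.npz') for n in('scene','side')}
for k,(a,b) in C.items():
  cs=[]
  for n,uv in zip(('scene','side'),(a,b)):
    im=D[n]['im'];c=cam(n);hsv=cv2.cvtColor(im,cv2.COLOR_RGB2HSV)
    m=((hsv[...,0]>100)&(hsv[...,0]<130)&(hsv[...,1]>120)&(hsv[...,2]>50)).astype(np.uint8)
    _,lab,st,ce=cv2.connectedComponentsWithStats(m)
    i=1+np.argmin(np.hypot(*(ce[1:]-uv).T)+1e3*(st[1:,4]<30)); P=pts(c,D[n]['d'])
    q=P[(lab==i)&(D[n]['d']>0)]; top=np.percentile(q[:,2],95)
    t=q[q[:,2]>top-.006]; rc=cv2.minAreaRect((t[:,:2]*1000).astype(np.float32))
    cs.append((c,ce[i])); mid=np.median(q[:,:2],0)
    near=(np.hypot(P[...,0]-mid[0],P[...,1]-mid[1])<.06)&(P[...,2]>.015)&(lab!=i)&(D[n]['d']>0)
    f=P[near]; fz=np.percentile(f[:,2],80); f=f[abs(f[:,2]-fz)<.006]
    (cx,cy),rad=cv2.minEnclosingCircle((f[:,:2]*1000).astype(np.float32))
    print(k,n,ce[i].round(1),'area',st[i,4],'top',top.round(4),'rect',np.round(rc[0],1),np.round(rc[1],1),round(rc[2],1),'flange z',fz.round(4),'c',round(cx,1),round(cy,1),'r',round(rad,1))
  X,e=tri(cs[0][0],cs[0][1],cs[1][0],cs[1][1]); print('  tri',X.round(4),round(e,4))
# valve collar by depth
for n in D:
    c=cam(n);P=pts(c,D[n]['d']);im=D[n]['im'];hsv=cv2.cvtColor(im,cv2.COLOR_RGB2HSV)
    uv=(236,180) if n=='scene' else (289,181)
    b=P[uv[1]-15:uv[1]+15,uv[0]-18:uv[0]+18].reshape(-1,3);b=b[(b[:,2]>.105)&(b[:,2]<.135)]
    (x,y),rr=cv2.minEnclosingCircle((b[:,:2]*1000).astype(np.float32));print('collar',n,len(b),np.median(b[:,2]),x,y,rr)
    v=im[140:230,180:280] if n=='scene' else im[150:220,240:330]
E
```

```text
A scene [290.2 161.9] area 219 top 0.0897 rect [360.7  24.4] [20.4 81.7] 46.6 flange z 0.0478 c 359.6 23.5 r 51.7
A side [294.3 254.5] area 263 top 0.0879 rect [357.6  26.3] [17.2 78. ] 46.8 flange z 0.0458 c 358.2 24.0 r 51.1
  tri [0.3575 0.0242 0.0649] 0.0011
B scene [329. 189.] area 112 top 0.0665 rect [475.2 148.6] [55.3 16.3] 20.6 flange z 0.035 c 471.1 149.5 r 37.3
B side [230.9 266.1] area 200 top 0.0635 rect [470.3 150.2] [56.6 13. ] 20.8 flange z 0.0335 c 471.1 149.0 r 36.8
  tri [0.4705 0.1497 0.0478] 0.0003
C scene [347.9 215.1] area 335 top 0.089 rect [602.6 193.4] [79.4 20.3] 67.6 flange z 0.0471 c 601.8 193.2 r 50.9
C side [183.5 247.2] area 409 top 0.0876 rect [599.7 194.5] [76.3 20. ] 68.4 flange z 0.0458 c 600.1 192.6 r 51.6
  tri [0.6007 0.1941 0.0659] 0.0005
collar scene 418 0.11669993239785627 508.5875549316406 -158.81431579589844 45.05641174316406
collar side 447 0.11607781778509459 509.984375 -157.91610717773438 43.51920700073242
```

Choice: B. Its flange is 73–74 mm across, its wing about 56×14 mm and its top at 64 mm, which fits the given 72/58/14/61 mm. A and C are about 102 mm across, so they are too big. Next come the close wrist views, of the collar from two places and then of cap B.

```bash
python3 - <<'E'
from h import *
m=optics.camera_model('wrist');T=np.array(m['tool_from_camera']);print(T.round(3),np.array(m['K']).round(1))
def look(n,target,h,yaws):
    # put camera above target, height h of camera
    for yaw in yaws:
        q=down(yaw);R=Ro.from_quat(q).as_matrix()
        zc=R@T[:3,2]; p=np.array(target)-R@T[:3,3]-zc*h
        if r.solve_ik(p,q) is not None: break
    r.reach(p,q); r.hold(.2); st=r.read_state(); im,d=optics.get_image('wrist')
    save(n+'.png',im); np.savez('pics/'+n+'.npz',im=im,d=d,p=st['eef_pos'],q=st['eef_rot'])
    print(n,p.round(3),yaw,st['time_s'],proj(cam('wrist',st),target).round(1))
Y=[np.pi/2,-np.pi/2,0,np.pi]
look('col1',(.509,-.158,.118),.26,Y)
look('col2',(.509,-.10,.118),.26,Y)
look('cap1',(.4705,.13,.05),.26,Y)
look('cap2',(.4705,.18,.05),.26,Y)
a,b=[cv2.imread(f'pics/{n}.png')for n in('col1','cap1')]
cv2.imwrite('pics/pair.png',cv2.resize(np.hstack([a[:,66:446],b[:,66:446]]),(800,404)))
E
```

```text
[[-0.    -0.965 -0.26   0.067]
 [ 1.     0.    -0.    -0.001]
 [ 0.    -0.26   0.965 -0.117]
 [ 0.     0.     0.     1.   ]] [[322.8   0.  258.7]
 [  0.  322.8 192. ]
 [  0.    0.    1. ]]
col1 [ 0.508 -0.157  0.252] 1.5707963267948966 1.9417 [257.7 190.3]
col2 [ 0.508 -0.099  0.252] 1.5707963267948966 2.5333 [258.  189.9]
cap1 [0.47  0.131 0.184] 1.5707963267948966 3.7417 [258.3 188.9]
cap2 [0.47  0.181 0.184] 1.5707963267948966 4.3083 [257.9 189.9]
```

View pics/pair.png

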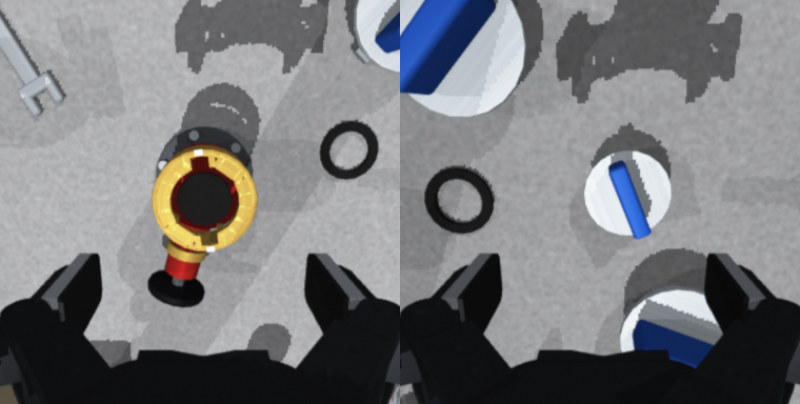

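The left half shows the brass collar at pair pixel (205,199), with its slots at (201,160) and (209,238), white dashes outside each at (198,153) and (211,248), and the handwheel at (177,287). The right half shows the small cap B at (628,195), its wing running from (618,165) to (643,237). Its choice is confirmed, with the larger cap C's edge below. Now I'll measure both precisely.

```bash
cat > meas.py <<'E'
from h import *
def load(n):
    f=np.load('pics/'+n+'.npz'); return f['im'],f['d'],cam('wrist',dict(eef_pos=f['p'],eef_rot=f['q']))
def circ(p):
    A=np.c_[2*p,np.ones(len(p))];s=np.linalg.lstsq(A,(p**2).sum(1),rcond=None)[0];return s[:2],np.sqrt(s[2]+s[:2]@s[:2])
E
python3 - <<'E'
from meas import *
W=[];E=[]
for n in('col1','col2'):
    im,d,c=load(n);hsv=cv2.cvtColor(im,cv2.COLOR_RGB2HSV);P=pts(c,d)
    near=np.hypot(P[...,0]-.509,P[...,1]+.158)<.05
    top=near&(P[...,2]>.108)&(d>0)
    print(n,'z top',np.median(P[top][:,2]))
    yel=((hsv[...,0]>14)&(hsv[...,0]<35)&(hsv[...,1]>90)&(hsv[...,2]>90)&top).astype(np.uint8)
    cn=max(cv2.findContours(yel,cv2.RETR_EXTERNAL,cv2.CHAIN_APPROX_NONE)[0],key=cv2.contourArea)[:,0]
    hull=cv2.convexHull(cn)[:,0]
    el=cv2.fitEllipse(cn); E.append((c,el[0]))
    H=np.array([onz(c,u,.118)[:2] for u in cn]); k,R=circ(H)
    for _ in range(5):
        e=np.hypot(*(H-k).T)-R; k,R=circ(H[abs(e)<.0015])
    print(' circle',k.round(4),R.round(4))
    w=((hsv[...,1]<50)&(hsv[...,2]>200)&near&(P[...,2]>.09)).astype(np.uint8)
    _,l,s,ce=cv2.connectedComponentsWithStats(w)
    o=[(ce[i].round(1),s[i,4],P[(l==i)].mean(0).round(4)) for i in range(1,len(s)) if s[i,4]>=3];
    for x in o: 
        v=onz(c,x[0],.118)[:2]-k; print('  dash',x,'ang',np.degrees(np.arctan2(v[1],v[0])).round(1),np.hypot(*v).round(4))
    # slot: darkness scan at radii in lip
    for rad in(.029,.031,.033):
        a=np.radians(np.arange(0,360,.5)); q=np.array([proj(c,(k[0]+rad*np.cos(t),k[1]+rad*np.sin(t),.118)) for t in a]).astype(np.float32)
        val=cv2.remap(hsv[...,2],q[:,:1],q[:,1:],cv2.INTER_LINEAR).ravel()
        dk=val<130; idx=np.where(dk)[0]
        g=np.split(idx,np.where(np.diff(idx)>4)[0]+1) if len(idx) else []
        print('  r',rad,[(x[0]/2,x[-1]/2) for x in g if len(x)>5])
print('collar tri',tri(*E[0],*E[1]))
B=[]
for n in('cap1','cap2'):
    im,d,c=load(n);hsv=cv2.cvtColor(im,cv2.COLOR_RGB2HSV);P=pts(c,d)
    near=np.hypot(P[...,0]-.4705,P[...,1]-.15)<.05
    m=(hsv[...,0]>100)&(hsv[...,0]<130)&(hsv[...,1]>120)&near&(d>0)
    t=m&(P[...,2]>.055); rc=cv2.minAreaRect((P[t][:,:2]*1e3).astype(np.float32)); B.append((c,np.argwhere(t)[:,::-1].mean(0)))
    f=near&~m&(P[...,2]>.024)&(P[...,2]<.04); p=P[f]; cc=cv2.minEnclosingCircle((p[:,:2]*1e3).astype(np.float32))
    fl=cv2.PCACompute2(P[t][:,:2].astype(np.float32),None)[1][0]
    print(n,rc,'ztop',P[t][:,2].max(),np.median(P[t][:,2]),'flange',cc,np.median(p[:,2]),'pca',np.degrees(np.arctan2(fl[1],fl[0])))
print('wing top tri',tri(*B[0],*B[1]))
# handwheel direction from scene/side depth
for n in('scene','side'):
    f=np.load(f'pics/{n}0.npz');P=pts(cam(n),f['d'])
    q=P[(np.hypot(P[...,0]-.509,P[...,1]+.158)<.14)&(np.hypot(P[...,0]-.509,P[...,1]+.158)>.075)&(P[...,2]>.03)&(P[...,2]<.09)]
    v=q.mean(0)[:2]-[.509,-.158];print('wheel',n,len(q),np.degrees(np.arctan2(v[1],v[0])),q.mean(0))
E
```

```text
col1 z top 0.3048901066246465
 circle [ 0.5094 -0.1562] 0.04
  dash (array([254.2, 144.6]), np.int32(42), array([ 0.4725, -0.1606,  0.1175])) ang -173.2 0.0373
  dash (array([265.5, 235.9]), np.int32(33), array([ 0.5485, -0.1516,  0.1179])) ang 6.7 0.0393
  r 0.029 [(np.float64(0.0), np.float64(19.0)), (np.float64(174.5), np.float64(199.5)), (np.float64(354.5), np.float64(359.5))]
  r 0.031 [(np.float64(0.0), np.float64(18.0)), (np.float64(175.5), np.float64(198.5)), (np.float64(355.5), np.float64(359.5))]
  r 0.033 [(np.float64(0.0), np.float64(17.5)), (np.float64(176.0), np.float64(198.0)), (np.float64(356.5), np.float64(359.5))]
col2 z top 0.29245654143828276
 circle [ 0.5094 -0.1572] 0.0352
  dash (array([179.6, 144.4]), np.int32(45), array([ 0.4726, -0.1608,  0.1175])) ang -174.6 0.0371
  dash (array([196.4, 235.8]), np.int32(32), array([ 0.5487, -0.1517,  0.1177])) ang 8.2 0.0396
  r 0.029 [(np.float64(0.0), np.float64(21.0)), (np.float64(172.0), np.float64(197.0)), (np.float64(357.0), np.float64(359.5))]
  r 0.031 [(np.float64(0.0), np.float64(20.5)), (np.float64(173.0), np.fl
[... 283 characters left out ...]
, (57.53037643432617, 17.38478660583496), 16.665334701538086) ztop 0.24585607715380875 0.06004561113825065 flange ((471.3361511230469, 150.1889190673828), 35.9662971496582) 0.03016045335131114 pca 20.836748
cap2 ((464.14208984375, 156.65814208984375), (53.515708923339844, 55.513694763183594), 50.347434997558594) ztop 0.23376406257245727 0.05999491094936638 flange ((471.2293701171875, 150.2654571533203), 35.94636154174805) 0.030140035421955806 pca 24.756804
wing top tri (array([0.47964416, 0.15354317, 0.06002039]), np.float64(0.0018352734267701796))
wheel scene 257 -13.63613745594139 [ 0.61408773 -0.18349357  0.0645102 ]
wheel side 197 -11.855066611761371 [ 0.60930809 -0.17905608  0.06587445]
```

Some outliers from the hand got in through z, so I'll redo those fits with z bounded.

```bash
python3 - <<'E'
from meas import *
E=[]
for n in('col1','col2'):
    im,d,c=load(n);P=pts(c,d); near=np.hypot(P[...,0]-.509,P[...,1]+.157)<.048
    m=(near&(P[...,2]>.112)&(P[...,2]<.125)).astype(np.uint8)
    cn=max(cv2.findContours(m,cv2.RETR_EXTERNAL,cv2.CHAIN_APPROX_NONE)[0],key=cv2.contourArea)
    z=np.median(P[m>0][:,2]); cn=cv2.convexHull(cn)[:,0]; el=cv2.fitEllipse(cn);E.append((c,el[0]))
    k,R=circ(np.array([onz(c,u,z)[:2] for u in cn])); print(n,'z',z,'c',k.round(4),R.round(4))
print(tri(*E[0],*E[1]))
B=[]
for n in('cap1','cap2'):
    im,d,c=load(n);hsv=cv2.cvtColor(im,cv2.COLOR_RGB2HSV);P=pts(c,d)
    near=np.hypot(P[...,0]-.471,P[...,1]-.15)<.04
    t=near&(P[...,2]>.056)&(P[...,2]<.065)
    q=P[t][:,:2]; rc=cv2.minAreaRect((q*1e3).astype(np.float32)); e=cv2.PCACompute2(q.astype(np.float32),None)[1][0]
    B.append((c,np.argwhere(t)[:,::-1].mean(0))); print(n,rc,'pca',np.degrees(np.arctan2(e[1],e[0])),q.mean(0))
print(tri(*B[0],*B[1]))
for y in(20.7,200.7): print(r.solve_ik((.471,.15,.06),down(np.radians(y+90))))
for y in(6.8,186.8): print(y,[r.solve_ik((.51,-.1565,.2),down(np.radians(y+90-a))) for a in(0,44)])
E
```

```text
col1 z 0.11708909367916567 c [ 0.5099 -0.1563] 0.0406
col2 z 0.1170693934519316 c [ 0.5098 -0.1558] 0.0407
(array([ 0.50877973, -0.15628138,  0.11480984]), np.float64(2.6264221781024048e-05))
cap1 ((470.87396240234375, 150.13861083984375), (57.41112518310547, 13.978991508483887), 21.59197235107422) pca 21.61465 [0.46982608 0.14980174]
cap2 ((471.2414855957031, 150.47125244140625), (58.07658386230469, 14.27734375), 21.392642974853516) pca 21.598726 [0.46991541 0.15051262]
(array([0.47055733, 0.14999204, 0.05629912]), np.float64(7.853324902564368e-05))
[ 1.53134269e-01  5.42774900e-01  1.84174564e+00 -4.44089210e-16
  7.57072112e-01 -1.77894521e+00]
[ 1.53134269e-01  5.42774900e-01  1.84174564e+00 -4.44089210e-16
  7.57072112e-01  1.36264744e+00]
6.8 [array([-4.41447855e-01,  4.08972997e-01,  1.58674150e+00, -4.44089210e-16,
        1.14587815e+00, -2.13092657e+00]), array([-4.41447855e-01,  4.08972997e-01,  1.58674150e+00, -4.44089210e-16,
        1.14587815e+00, -1.36298170e+00])]
186.8 [array([-4.41447855e-01,  4.08972997e-01,  1.58674150e+00, -4.44089210e-16,
        1.14587815e+00,  1.01066608e+00]), array([-4.41447855e-01,  4.08972997e-01,  1.58674150e+00, -4.44089210e-16,
        1.14587815e+00,  1.77861095e+00])]
```

Measured values:
- **Cap B:** axis at (0.471, 0.150), x axis at 21.5°. Its wing measures 58×14 mm, top at 60 mm (61 expected).
- **Collar:** centre at (0.510, −0.156), top at z ≈ 0.117 (0.118 expected), radius 40.6 mm.
- **Slots:** at 6.8° in the world. The handwheel is at about −12.7°, so that is 19.5° from the valve's x, inside the 6–36° range.

Now to grasp.

```bash
python3 - <<'E'
from h import *
def s(t):
    x=r.read_state();print(t,round(x['time_s'],2),np.round(x['eef_pos'],4),'F',np.round(x['contact_force'],1),'M',np.round(x['torque'],2),'w',round(x['grip_width'],4),round(x['grip_force'],1))
q=down(np.radians(111.5))
command_gripper(.05,80)
r.reach((.471,.1502,.13),q); s('above')
print(r.move_straight((.471,.1502,.060),speed=.08,max_force=8)); s('down')
command_gripper(0.0,80); s('grip')
r.move_straight((.471,.1502,.25),speed=.2); s('lift')
q=down(np.radians(96.8))
r.reach((.51,-.156,.25),q); s('over')
r.move_straight((.51,-.156,.193),speed=.1); r.hold(.2); s('pre')
im,d=optics.get_image('wrist');save('pre.png',im)
im2,d=optics.get_image('side');im3,d=optics.get_image('scene')
a=cv2.resize(im[60:380,100:420],(400,400));b=cv2.resize(im2[120:240,230:350],(400,400),interpolation=2)
save('prepair.png',np.hstack([a,b]))
E
```

```text
above 5.3 [0.4712 0.1503 0.1302] F [0.9 0.  0.1] M [ 0.03  0.   -0.06] w 0.0502 0.0
False
down 6.33 [0.4713 0.1503 0.0604] F [-0.  -0.5  0.2] M [-0.01 -0.03 -0.02] w 0.0497 0.0
grip 6.75 [0.4713 0.1502 0.0605] F [-0.9 -0.7  4.7] M [0.02 0.2  0.01] w 0.0126 78.3
lift 7.85 [0.4703 0.1501 0.2487] F [-0.2 -0.9 -3. ] M [-0.05  0.02 -0.01] w 0.0125 78.0
over 9.03 [ 0.51   -0.1549  0.2497] F [-0.1 -0.3 -1.8] M [ 0.04  0.04 -0.03] w 0.0125 78.0
pre 9.94 [ 0.5104 -0.1561  0.1937] F [-0.3 -0.5 -3.1] M [-0.01 -0.02 -0.04] w 0.0127 78.0
```

View pics/prepair.png

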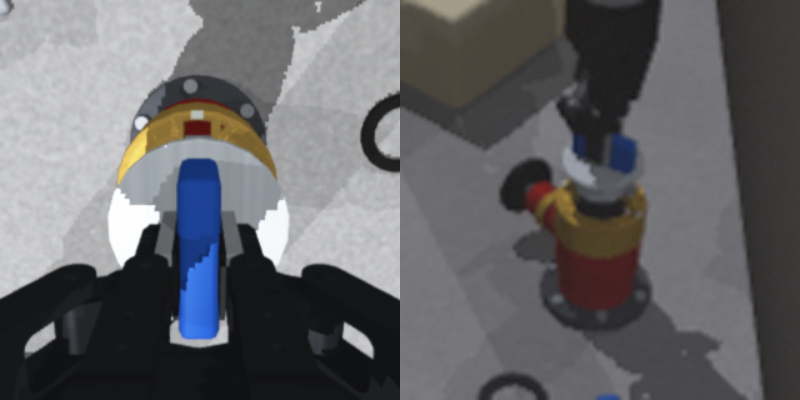

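Left (wrist): the blue wing runs from (198,165) to (198,330) and lines up with the slot and its dash at (197,128)/(197,117). Right (side): the cap sits upright and centred over the brass collar at (600,190). Now I'll insert it, feeling for the slots.

```bash
cat >> h.py <<'E'
def s(t):
    x=r.read_state();print(t,round(x['time_s'],2),np.round(x['eef_pos'],4),'F',np.round(x['contact_force'],1),'M',np.round(x['torque'],2),'w',round(x['grip_width'],4),round(x['grip_force'],1))
    return x
E
python3 - <<'E'
from h import *
q=down(np.radians(96.8))
for z in (.180,.170,.164,.159,.1545):
    hit=r.move_straight((.51,-.156,z),q,speed=.03,max_force=18 if z>.165 else 24)
    x=s((z,hit))
    if hit: break
E
```

```text
(0.18, False) 10.68 [ 0.51   -0.156   0.1799] F [ 0.9 -0.2 -2.5] M [ 0.02 -0.03 -0.02] w 0.0124 78.0
(0.17, False) 11.16 [ 0.5099 -0.156   0.1699] F [-1.2 -0.7 -2.9] M [-0.03  0.06 -0.01] w 0.0128 78.0
(0.164, False) 11.51 [ 0.5103 -0.1561  0.1644] F [-0.2  0.1  2.2] M [0.08 0.05 0.02] w 0.0129 78.8
(0.159, False) 11.82 [ 0.5103 -0.1562  0.1594] F [-0.6 -0.4  6.7] M [0.14 0.14 0.01] w 0.0126 79.3
(0.1545, False) 12.12 [ 0.5104 -0.1562  0.1553] F [-1.8  0.1 10. ] M [0.29 0.37 0.03] w 0.0129 79.7
```

It went in: the net push of 12.9 N fits the spring at about 95 mm. I'll push a bit further and then twist clockwise in small steps, feeling the moment.

```bash
python3 - <<'E'
from h import *
print(r.move_straight((.51,-.156,.1525),down(np.radians(96.8)),speed=.03,max_force=15)); s('in')
for a in list(range(6,37,6))+[39,41,42,43]:
    r.reach((.51,-.156,.1525),down(np.radians(96.8-a))); x=s(a)
    y=Ro.from_quat(x['eef_rot']).as_matrix()[:,1]; print('   yaw',np.degrees(np.arctan2(y[1],y[0])).round(1))
    if abs(x['torque'][2])>1.2 or np.linalg.norm(x['contact_force'])>30: print('stop');break
E
```

```text
False
in 12.38 [ 0.5104 -0.1562  0.1535] F [-3.6  1.2 12.2] M [0.24 0.49 0.  ] w 0.0128 80.0
6 12.62 [ 0.5106 -0.1563  0.1537] F [-0.2  0.7 11.3] M [ 0.21  0.29 -0.11] w 0.0125 80.1
   yaw 90.8
12 12.88 [ 0.5108 -0.1563  0.1538] F [-1.3  0.2 10.2] M [ 0.14  0.22 -0.07] w 0.0128 80.1
   yaw 84.8
18 13.12 [ 0.5109 -0.1564  0.1538] F [-0.6 -0.2 11.9] M [ 0.1   0.17 -0.07] w 0.0127 80.0
   yaw 78.8
24 13.38 [ 0.511  -0.1564  0.1539] F [-1.3  0.2 12. ] M [ 0.1   0.09 -0.05] w 0.0126 80.0
   yaw 72.8
30 13.62 [ 0.511  -0.1565  0.1539] F [-0.9 -0.1 10.4] M [ 0.07  0.09 -0.13] w 0.0125 80.0
   yaw 66.8
36 13.88 [ 0.5111 -0.1565  0.1539] F [-0.2  0.  11.3] M [ 0.09  0.1  -0.11] w 0.0125 80.0
   yaw 60.8
39 14.12 [ 0.5111 -0.1565  0.1539] F [-0.7  0.1 10.2] M [ 0.03  0.07 -0.05] w 0.0126 80.0
   yaw 57.8
41 14.38 [ 0.5111 -0.1565  0.1539] F [-0.  -0.6 11.6] M [ 0.03  0.13 -0.02] w 0.0127 80.0
   yaw 55.8
42 14.62 [ 0.5111 -0.1566  0.1539] F [ 0.1  0.2 11.8] M [0.05 0.08 0.03] w 0.0127 80.0
   yaw 54.8
43 14.88 [ 0.5109 -0.1567  0.1539] F [-1.2 -1.5 11.4] M [-0.02  0.16  0.14] w 0.0125 80.1
   yaw 53.8
```

Twisting is free all the way. I'll feel for the stop (moment rising), back off 2° to the middle of the pocket, and let up.

```bash
python3 - <<'E'
from h import *
stop=None
for a in (44,45,46,47,48):
    r.reach((.51,-.156,.1525),down(np.radians(96.8-a))); x=s(a)
    if x['torque'][2]>.5: stop=a;break
b=(stop-1.0 if stop else 45)-2
print('stop',stop,'back',b)
r.reach((.51,-.156,.1525),down(np.radians(96.8-b)))
for z in(.155,.157,.159,.161):
    r.move_straight((.51,-.156,z),speed=.03,max_force=15); x=s(z)
    if x['contact_force'][2]<-9: break
E
```

```text
44 15.12 [ 0.5107 -0.157   0.1539] F [-2.5 -1.7 10.9] M [-0.31  0.44  0.26] w 0.0122 80.1
45 15.38 [ 0.5106 -0.1571  0.1539] F [-2.9 -2.7 11.3] M [-0.38  0.46  0.67] w 0.0126 80.4
stop 45 back 42.0
0.155 15.88 [ 0.5108 -0.1568  0.1562] F [-0.1 -1.1  9.4] M [-0.28  0.18  0.01] w 0.0124 79.9
0.157 16.12 [ 0.5108 -0.1569  0.158 ] F [-0.7 -2.5  8.1] M [-0.3   0.13 -0.  ] w 0.0126 79.7
0.159 16.38 [ 0.5107 -0.1568  0.1594] F [ 1.5 -4.7  4.8] M [-0.61 -0.27  0.01] w 0.0123 82.0
0.161 16.62 [ 0.5107 -0.1568  0.1596] F [  7.6  -6.7 -10.1] M [-0.93 -1.03  0.06] w 0.0127 81.2
```

The cap rose about 3 mm and then held against a pull, with TCP 0.1596 putting the cap at 99 mm. So the lugs are in their pockets. Relax, let go, retreat, and check by camera.

```bash
python3 - <<'E'
from h import *
r.move_straight((.51,-.156,.159),speed=.03); s('relax')
command_gripper(.05); s('open')
r.move_straight((.51,-.156,.26),speed=.12)
T=np.array(optics.camera_model('wrist')['tool_from_camera'])
q=down(np.radians(90));R=Ro.from_quat(q).as_matrix();p=np.array([.51,-.156,.16])-R@T[:3,3]-R@T[:3,2]*.26
r.reach(p,q);r.hold(.2);st=s('look');im,d=optics.get_image('wrist');c=cam('wrist',st);P=pts(c,d)
near=np.hypot(P[...,0]-.51,P[...,1]+.156)<.045
t=near&(P[...,2]>.145)&(P[...,2]<.18);f=near&(P[...,2]>.11)&(P[...,2]<.14)
q2=P[t][:,:2];e=cv2.PCACompute2(q2.astype(np.float32),None)[1][0]
print('wing z',np.median(P[t][:,2]),'dir',np.degrees(np.arctan2(e[1],e[0])),'flange z',np.median(P[f&(P[...,2]>.1225)][:,2]))
sd,_=optics.get_image('side');sc,_=optics.get_image('scene')
save('fin.png',np.hstack([cv2.resize(im[40:360,90:410],(400,400)),cv2.resize(sc[130:290,190:350],(400,400),interpolation=2)]))
E
```

```text
relax 16.88 [ 0.5107 -0.1567  0.1595] F [ 2.2 -5.4  2.8] M [-0.8  -0.38  0.  ] w 0.0123 83.3
open 17.32 [ 0.5098 -0.1557  0.1587] F [ 0.5 -0.6 -0.7] M [-0.05  0.02 -0.01] w 0.0501 0.0
look 19.16 [ 0.5079 -0.157   0.2935] F [ 0.4 -0.4  0.3] M [-0.04  0.    0.01] w 0.0501 0.0
wing z 0.15880345493541229 dir -35.069992 flange z 0.12919015151713065
```

View pics/fin.png

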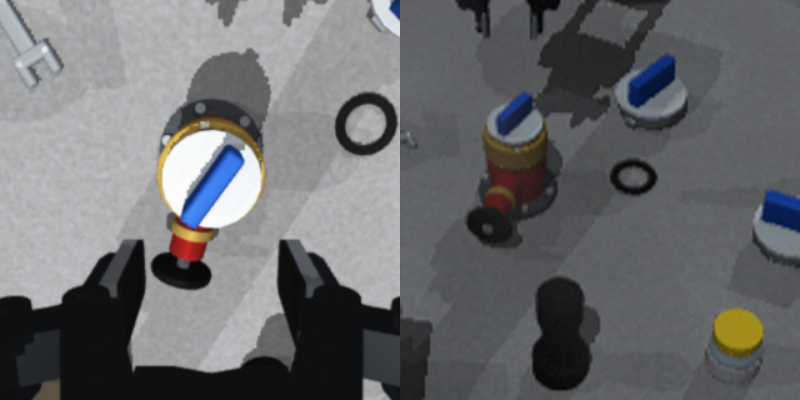

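The cap sits level on the collar (left (212,170), right (515,120)) with the wing at −35.1°, which is 42° from the slots. Its wing top is at 159 mm and the flange top at 129 mm, against 160 and 130 expected when locked; the camera reads about 1 mm low throughout. The gripper is clear of it and the bystanders in view are undisturbed.

```bash
python3 -c "
from workcell import r
print(r.finish_job())"
```

```text
the job is handed in; nothing more can be done
None
```

The blue-winged cap is locked in the red valve, 42° clockwise from the slots with the lugs up in their pockets. The gripper has let go and the job is handed in at about 19 s, with the force at the tool never reading above about 15 N.

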